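# Set out the paint jars in the order of the palette

## Task

Move the yellow, red, blue and green paint jars from the grey steel storage rack to the wooden jar rack beside the palette, so that the jars stand in the same order as the paints in the palette's wells: each one upright on the floor of the rack place directly alongside the well that holds its own colour. Keep the jars upright, set each one down rather than dropping it, and leave the black jar in its place.

Things in the scene. Friction and masses are not known exactly. Their poses are not given: they have to be found in the camera images.
- jar_yellow_mid (a point): bright yellow paint jar, closed, upright: 42 mm in diameter, 76 mm tall, 80-160 g. Point: its centre, 38 mm above its underside; z is its axis. Starts in the grey steel storage rack, one straight row of five places 64 mm apart (floor 4 mm and rim 18 mm above the table), where the four jars and an amber bottle (36 mm wide, 78 mm tall, not part of the job) stand in any order.
- jar_red_mid (a point): deep red paint jar, closed, upright: 42 mm in diameter, 76 mm tall, 80-160 g. Point: its centre, 38 mm above its underside; z is its axis. Starts in the grey steel storage rack, one straight row of five places 64 mm apart (floor 4 mm and rim 18 mm above the table), where the four jars and an amber bottle (36 mm wide, 78 mm tall, not part of the job) stand in any order.
- jar_blue_mid (a point): cobalt blue paint jar, closed, upright: 42 mm in diameter, 76 mm tall, 80-160 g. Point: its centre, 38 mm above its underside; z is its axis. Starts in the grey steel storage rack, one straight row of five places 64 mm apart (floor 4 mm and rim 18 mm above the table), where the four jars and an amber bottle (36 mm wide, 78 mm tall, not part of the job) stand in any order.
- jar_green_mid (a point): mid green paint jar, closed, upright: 42 mm in diameter, 76 mm tall, 80-160 g. Point: its centre, 38 mm above its underside; z is its axis. Starts in the grey steel storage rack, one straight row of five places 64 mm apart (floor 4 mm and rim 18 mm above the table), where the four jars and an amber bottle (36 mm wide, 78 mm tall, not part of the job) stand in any order.
- dab_yellow: dab of bright yellow paint, 40 mm across, 8 mm high, in one of the five wells in a row along the white palette's edge. Origin: centre of its underside, 6 mm above the table. Its x axis points level to the wooden jar rack: the centre of the rack place alongside lies 64 mm along +x, that place's floor 2 mm above this origin. y runs along the row.
- dab_red: dab of deep red paint, 40 mm across, 8 mm high, in one of the five wells in a row along the white palette's edge. Origin: centre of its underside, 6 mm above the table. Its x axis points level to the wooden jar rack: the centre of the rack place alongside lies 64 mm along +x, that place's floor 2 mm above this origin. y runs along the row.
- dab_blue: dab of cobalt blue paint, 40 mm across, 8 mm high, in one of the five wells in a row along the white palette's edge. Origin: centre of its underside, 6 mm above the table. Its x axis points level to the wooden jar rack: the centre of the rack place alongside lies 64 mm along +x, that place's floor 2 mm above this origin. y runs along the row.
- dab_green: dab of mid green paint, 40 mm across, 8 mm high, in one of the five wells in a row along the white palette's edge. Origin: centre of its underside, 6 mm above the table. Its x axis points level to the wooden jar rack: the centre of the rack place alongside lies 64 mm along +x, that place's floor 2 mm above this origin. y runs along the row.
- rack: wooden jar rack, fixed, against the palette's edge away from the robot: five places in a row along y, 64 mm apart, one alongside each well (on the -x side). Each is 60 x 60 mm inside, floor 8 mm and low walls 20 mm above the table. Origin: centre of its underside, on the table. The palette reaches 253 mm to -x, its walls 15 mm high.
- jar_black_mid (a point): black paint jar like the others (42 mm by 76 mm), loose, already in the rack place alongside the black paint's well; it stays there. Point: its centre, half-way up.
Not all that is in view belongs to the job. What is meant by the part that bears jar_green_mid is not pink, and is the smaller of those in its own colour.

How it is judged:
By the outcome, as a careful person would: the job done as asked, in the order asked, and still so for the second after the job is handed in, with the robot touching nothing.
It also fails if it takes over 102 s, if anything falls off the work surface, if the arm or the gripper's body presses on something with over 40 N, if the wrist force passes 120 N, or if a joint passes its speed limit or range.

## Robot

A 6-joint arm with a two-finger parallel gripper is mounted at the origin on the work surface. World frame = base frame: x ahead of the robot, y to its left, z up, the work surface at z = 0. Lengths are in mm, angles in rad, forces in N, time in s.
With the tool pointing down it reaches from about 400 to 825 mm from the base axis. Payload 7 kg.
Tool frame: the origin (TCP) lies at the very end of the fingers, on their centre line; the grasp point (between the pads) lies 19 mm behind it; z points along the fingers, y is the line along which they close (so a half turn about z gives the same grasp; the last joint's range is limited). The gripper opens to 88 mm and grips with 3 to 60 N. Pads are 19 mm wide; open, the fingers measure 130 mm over their backs; the gripper's body (78 mm by 193 mm) begins 47 mm behind the grasp point.
Start: joints at [1.474, 0.359, 0.012, 0, -1.224, -0.288], TCP at [253.384, 625.613, 226.561] pointing down, gripper open.
Joint ranges: [-3.07, 3.07], [-1.43, 2.12], [-1.02, 1.25], [-3.03, 1.67], [-3.05, -0], [-3.03, 3.03]. Speed limits (rad/s): [2.39, 2.39, 3.01, 3.14, 3.14, 3.14].

## Interface

Orientations are given as a unit quaternion [x, y, z, w].
In Python, from plant import bot gives the robot as it stands. Calls block until the motion is done:
- bot.move_ptp(position, orientation): joint-space move of the TCP to a pose.
- bot.line_to(position, velocity=150, ori=None): straight line of the TCP; ori=None keeps the orientation; velocity is the mean speed in mm/s.
- bot.move_joints(angles): joint-space move.
- bot.move_gripper(opening, force=None): finger opening in mm; force is the grip in N (None keeps the last); returns when the fingers have stopped.
- bot.pause(seconds).
- bot.solve_ik(position, orientation): joint angles nearest the present ones, or None.
- bot.read_state(): the state.
- bot.camera(name): name is "scene" or "top"; returns the picture (384x512x3 uint8, red, green, blue); there is no depth.
- bot.get_calibration(name): a dict with "fx", "fy", "cx", "cy" (pixels), "distortion" ([k1, k2, p1, p2, k3] as OpenCV has them; the pictures are not rectified), "view" (4x4, takes a point from world to camera coordinates). Camera axes: x right, y up, looking along -z (the intrinsics and any distortion apply to the point x, -y, -z); pixel columns grow to the right and rows downward; lengths in mm; the calibration is good to about 2 mm. A picture is of the moment at which its call begins. get_calibration takes no time and is no camera call.
A pose or a line that the arm cannot do raises bot.Unreachable and nothing moves.
- bot.close_job(): hands the job in; it is judged then, once.
The state is a dict: "t": time; "joint_pos": joint angles; "qvel": joint speeds; "tau": joint torques, N m; "tcp_pos": TCP position; "eef_rot": TCP orientation; "contact_force": force on the tool from outside, world axes, zero at the start; "moment": the same for the moment, N m; "width": finger opening in mm; "finger_force": force on a finger pad.
Only numpy, scipy, OpenCV 4.12 (cv2) and the standard library are available. Lean on these libraries where they do the work, as an engineer would, in place of code of your own. Each camera call takes 0.05 s, during which the arm holds its last target. There are 200 camera calls.

## Working session

There is one attempt and no reset: what is moved stays moved. The work goes in short steps, each a Python script; the robot and the scene stay as the last script left them, time stands still between calls to the robot, and variables do not carry over. Pictures are saved under pics/ and viewed, at most 14 in all, crops included, and the job is handed in when it is done.

```bash
ls; mkdir -p pics; python3 - <<'E'
from plant import bot
import cv2
for n in("scene","top"):
    im=bot.camera(n); cv2.imwrite(f"pics/{n}0.png",im[...,::-1])
    c=bot.get_calibration(n); print(n,c)
print(bot.read_state())
E
```

```text
pics
scene {'fx': 425.12924329682073, 'fy': 425.12924329682073, 'cx': 254.86636706675728, 'cy': 190.88402757958738, 'distortion': array([0.04291591, 0.        , 0.        , 0.        , 0.        ]), 'view': array([[-8.32964033e-01,  5.53103823e-01,  1.57188022e-02,
         4.02420759e+02],
       [-4.23523922e-01, -6.55585924e-01,  6.25167644e-01,
         1.66508388e+02],
       [ 3.56087640e-01,  5.14084874e-01,  7.80332196e-01,
        -1.23258620e+03],
       [ 0.00000000e+00,  0.00000000e+00,  0.00000000e+00,
         1.00000000e+00]])}
top {'fx': 430.73882262849156, 'fy': 430.73882262849156, 'cx': 252.9312636538272, 'cy': 192.64363565417858, 'distortion': array([-0.1062922,  0.       ,  0.       ,  0.       ,  0.       ]), 'view': array([[ 7.72225473e-03, -9.99912071e-01, -1.07804145e-02,
         2.74969032e+00],
       [ 9.91318648e-01,  6.23993779e-03,  1.31333169e-01,
        -5.03885634e+02],
       [-1.31254352e-01, -1.17010141e-02,  9.91279669e-01,
        -1.21281842e+03],
       [ 0.00000000e+00,  0.00000000e+00,  0.00000000e+00,
         1.00000000e+00]])}
{'t': 0.1, 'joint_pos': array([ 1.47409943e+00,  3.59323158e-01,  1.11241541e-02, -2.91699746e-04,
       -1.22411084e+00, -2.88098935e-01]), 'qvel': array([-0.00055709, -0.00033515,  0.00148605,  0.00072931, -0.00117701,
       -0.00051787]), 'tau': array([-4.33325404e-04, -5.84159946e+01,  2.93752742e+01,  7.01545492e+00,
        1.01278396e-02, -5.95388178e-05]), 'tcp_pos': array([253.24058332, 625.20578791, 225.7028538 ]), 'eef_rot': array([ 9.81538757e-01, -1.91261801e-01, -6.41954275e-05,  7.66398177e-04]), 'contact_force': array([ 0.14873912,  0.46367508, -0.07909154]), 'moment': array([ 0.00664078,  0.0224364 , -0.01877837]), 'finger_force': 0.0, 'width': 87.81545503464397}
```

View pics/scene0.png

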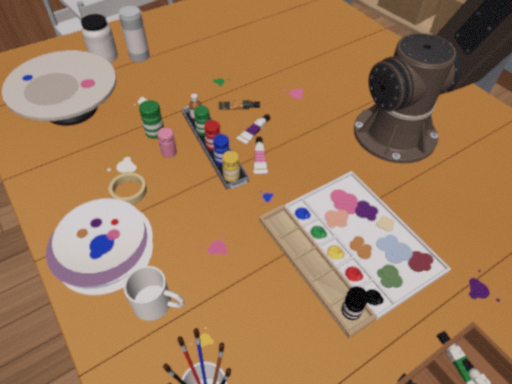

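View pics/top0.png

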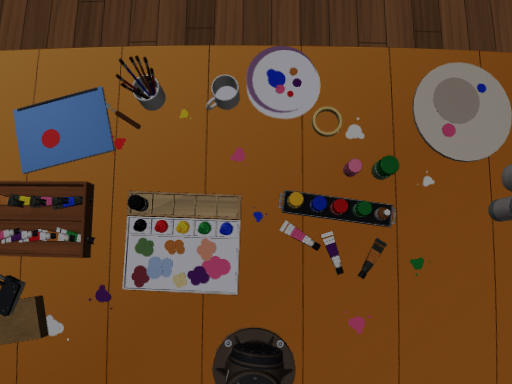

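The scene picture shows the grey rack running from (190,105) to (240,180), holding amber, green, red, blue and yellow. The palette and wooden rack are at (270,220)–(440,300), with wells in the order blue, green, yellow, red, black. There are two green jars: a large loose one at scene (150,118) / top (385,168), and one in the steel rack at scene (202,120) / top (364,208). The smaller one, in the rack, fits the description. I'll confirm it with a crop.

```bash
cat > h.py <<'E'
import numpy as np, cv2
from plant import bot
def ray(n,px,z):
    c=bot.get_calibration(n); K=np.array([[c['fx'],0,c['cx']],[0,c['fy'],c['cy']],[0,0,1]])
    p=cv2.undistortPoints(np.array(px,float).reshape(-1,1,2),K,np.array(c['distortion']))[:,0]
    V=c['view']; d=np.c_[p[:,0],-p[:,1],-np.ones(len(p))]@V[:3,:3]; o=-V[:3,:3].T@V[:3,3]
    return o+d*((z-o[2])/d[:,2])[:,None]
E
python3 - <<'E'
from h import *
a=cv2.imread("pics/top0.png"); s=cv2.imread("pics/scene0.png")
A=cv2.resize(a[150:230,270:405],None,fx=5.9,fy=5.9,interpolation=cv2.INTER_CUBIC)[:300]
A=cv2.resize(a[145:233,270:405],(800,521),interpolation=cv2.INTER_CUBIC)
cv2.imwrite("pics/c1.png",A)
cv2.imwrite("pics/c2.png",cv2.resize(s[85:195,130:270],(764,600),interpolation=cv2.INTER_CUBIC))
cv2.imwrite("pics/c3.png",cv2.resize(a[185:243,120:250],(800,357),interpolation=cv2.INTER_CUBIC))
h=cv2.cvtColor(a,cv2.COLOR_BGR2HSV)
m={'yellow':((22,150,90),(32,255,255)),'blue':((110,120,60),(128,255,255)),'green':((55,100,30),(85,255,255)),'red':((172,150,60),(180,255,255))}
for k,(l,u) in m.items():
    q=cv2.inRange(h,l,u)
    if k=='red': q|=cv2.inRange(h,(0,200,60),(4,255,255))
    n,_,st,ce=cv2.connectedComponentsWithStats(q)
    for i in range(1,n):
        x,y=ce[i]
        if st[i,4]>25 and 120<x<410 and 150<y<245: print(k,st[i],ce[i].round(1),ray('top',ce[i],10)[0].round(),ray('top',ce[i],80)[0].round())
E
```

```text
yellow [176 221  12  12  95] [182.2 226.4] [406. 213.  10.] [402. 201.  80.]
blue [310 196  17  15 175] [318.7 202.7] [ 478. -187.   10.] [ 471. -177.   80.]
blue [254 212   9  10  61] [257.8 215.6] [439.  -8.  10.] [434.  -8.  80.]
blue [220 222  13  13 127] [226.  228.4] [401.  85.  10.] [398.  79.  80.]
green [377 156  21  19 285] [387.9 164.7] [ 594. -397.   10.] [ 580. -376.   80.]
green [355 201  17  14 183] [363.5 207.6] [ 465. -320.   10.] [ 458. -302.   80.]
green [198 222  13  12 123] [204.1 227.7] [403. 148.  10.] [399. 140.  80.]
red [332 199  16  14 167] [340.1 205.2] [ 471. -250.   10.] [ 464. -237.   80.]
red [155 220  13  12 121] [160.9 225.9] [407. 276.  10.] [403. 261.  80.]
```

View pics/c1.png

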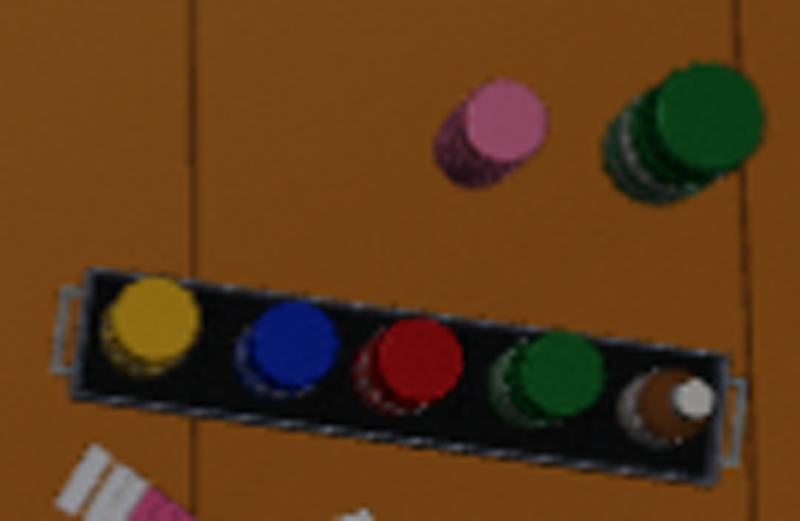

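View pics/c2.png

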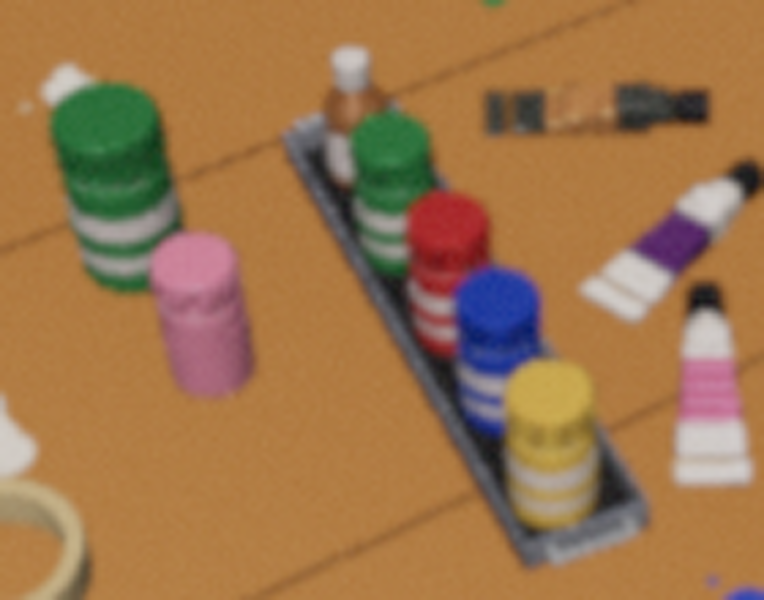

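View pics/c3.png

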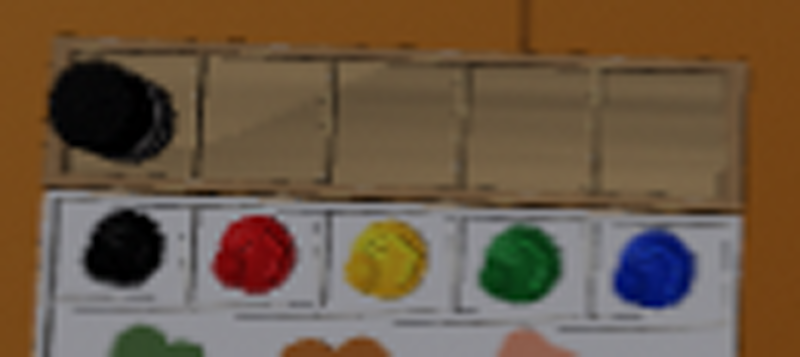

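The crops confirm it: the rack's green jar (lid at crop 560,374, about 38 mm wide) is smaller than the loose green one (lid about 110 crop px across). Next I'll compute poses from the lid centres, rack edges and dabs.

```bash
cat >> h.py <<'E'
def c1(p): p=np.array(p,float); return (p+.5)*135/800-.5+[270,145]
def c3(p): p=np.array(p,float); return (p+.5)*130/800-.5+[120,185]
lids=dict(yellow=(154,320),blue=(294,344),red=(420,360),green=(560,374))
J={k:ray('top',c1(v),80)[0][:2] for k,v in lids.items()}
E4=ray('top',c1([(92,270),(728,355),(75,398),(715,482)]),18)[:,:2]
ds=E4[1]-E4[0]+E4[3]-E4[2]; ds/=np.linalg.norm(ds)   # storage row, towards -y
D=dict(red=(160.9,225.9),yellow=(182.2,226.4),green=(204.1,227.7),blue=(226.,228.4))
D={k:ray('top',v,12)[0][:2] for k,v in D.items()}
dp=D['blue']-D['red']; dp/=np.linalg.norm(dp)
n=np.array([-dp[1],dp[0]])
P={k:v+64*n for k,v in D.items()}
def quat(row):   # tool down, closing line across the row
    from scipy.spatial.transform import Rotation as R
    y=np.array([-row[1],row[0],0]); z=np.array([0,0,-1.]); x=np.cross(y,z)
    return R.from_matrix(np.c_[x,y,z]).as_quat()
E
python3 - <<'E'
from h import *
print('J',J,'\nds',ds,np.linalg.norm(E4[1]-E4[0]),np.linalg.norm(E4[2]-E4[0]),'dp',dp,n,'\nP',P)
c=E4.mean(0); nn=np.array([-ds[1],ds[0]])
for k in J: print(k,'along',(J[k]-c)@ds,'across',(J[k]-c)@nn)
# rack check: compartment corners of red..blue at wall top
print(ray('top',c3([(265,118),(398,122),(530,127),(665,132)]),15).round())
# scene view lids: crop c2 scale 764/140
s=lambda p:(np.array(p,float)+.5)*140/764-.5+[130,85]
print('scene',ray('scene',s([(550,390),(497,298),(448,222),(392,141)]),80).round())
for s_ in(1,-1):
  for nm,pos,row in[(k,J[k],ds) for k in J]+[(k,P[k],dp) for k in P]:
    q=bot.solve_ik([*pos,40],quat(s_*row)); print(s_,nm,None if q is None else np.round(q,2))
E
```

```text
J {'yellow': array([ 481.76072424, -112.86885196]), 'blue': array([ 470.83255147, -178.53646408]), 'red': array([ 463.62077645, -237.7891338 ]), 'green': array([ 457.35248737, -303.94968484])} 
ds [-0.12630808 -0.99199106] 318.9593609830562 64.09853660471931 dp [-0.02858582 -0.99959134] [ 0.99959134 -0.02858582] 
P {'red': array([470.45966734, 274.13021131]), 'yellow': array([469.6441803 , 211.03121715]), 'green': array([466.45913095, 146.53837161]), 'blue': array([464.97733381,  82.4235256 ])}
yellow along -130.31581936426787 across 3.390150935093218
blue along -63.79381848515687 across 0.8438513686501617
red along -4.104794213575169 across 1.1739260906230633
green along 62.317616689668185 across 3.3124516729113838
[[472. 272.  15.]
 [470. 208.  15.]
 [468. 145.  15.]
 [466.  80.  15.]]
scene [[ 482. -113.   80.]
 [ 472. -177.   80.]
 [ 466. -235.   80.]
 [ 460. -301.   80.]]
1 yellow [ 0.17  0.28 -0.61  0.   -0.68  2.85]
1 blue [ 0.03  0.29 -0.59  0.   -0.69  2.99]
1 red None
1 green None
1 red [ 0.89  0.34 -0.5   0.   -0.72  2.23]
1 yellow [ 0.8   0.3  -0.57  0.   -0.7   2.31]
1 green [ 0.71  0.27 -0.63  0.   -0.68  2.41]
1 blue [ 0.59  0.24 -0.66  0.   -0.67  2.52]
-1 yellow [ 0.17  0.28 -0.61  0.   -0.68 -0.29]
-1 blue [ 0.03  0.29 -0.59  0.   -0.69 -0.15]
-1 red [-0.1   0.31 -0.56  0.   -0.7  -0.03]
-1 green [-0.23  0.35 -0.49  0.   -0.73  0.1 ]
-1 red [ 0.89  0.34 -0.5   0.   -0.72 -0.92]
-1 yellow [ 0.8   0.3  -0.57  0.   -0.7  -0.83]
-1 green [ 0.71  0.27 -0.63  0.   -0.68 -0.74]
-1 blue [ 0.59  0.24 -0.66  0.   -0.67 -0.62]
```

Both views agree within 3 mm, the row spacing is about 64 mm and the rack check is within 3 mm. I'll do the yellow jar first.

```bash
cat >> h.py <<'E'
qs,qp=quat(-ds),quat(-dp)
def job(k):
    a=J[k]; b=P[k]+[.5,-1.5]
    bot.move_gripper(74); bot.move_ptp([*a,150],qs); bot.line_to([*a,36],120)
    bot.move_gripper(30,20); s=bot.read_state(); print(k,'grip',s['width'],s['finger_force'],s['t'],s['tcp_pos'].round(1))
    if s['width']<36: print('MISSED'); return
    bot.line_to([*a,150],150); print('lifted w',bot.read_state()['width'])
    bot.move_ptp([*b,150],qp); bot.line_to([*b,45],120)
    bot.pause(.2); f0=bot.read_state()['contact_force'][2]; z=45
    while z>35:
        z-=.7; bot.line_to([*b,z],15); f=bot.read_state()['contact_force'][2]
        if f-f0>2.5: break
    print('set z',z,f0,f); bot.move_gripper(56); bot.pause(.1)
    bot.line_to([*b,150],150); s=bot.read_state(); print('t',s['t'],s['tcp_pos'].round(1))
def shot(i):
    for n in("scene","top"): cv2.imwrite(f"pics/{n}{i}.png",bot.camera(n)[...,::-1])
E
python3 - <<'E'
from h import *
job('yellow'); shot(1)
a=cv2.imread("pics/top1.png"); s=cv2.imread("pics/scene1.png")
cv2.imwrite("pics/d1.png",np.hstack([cv2.resize(a[150:250,110:250],(400,300)),cv2.resize(s[160:340,230:450],(400,300))]))
E
```

```text
yellow grip 41.41559857778465 20.000155954621732 5.0917 [ 481.9 -112.9   36.2]
lifted w 41.41519917563819
set z 39.39999999999998 -0.9537112533826655 7.651643813756348
t 11.9583 [469.6 209.2 149.1]
```

View pics/d1.png

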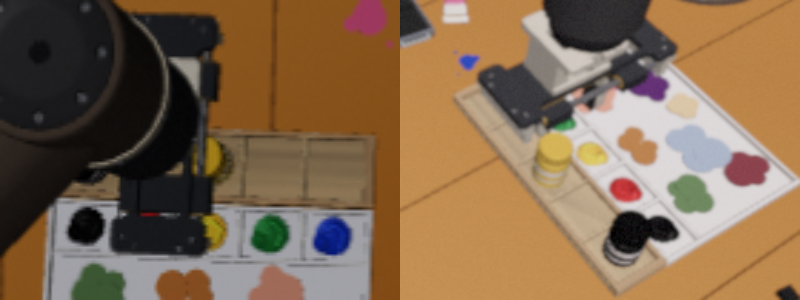

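The yellow jar stands upright in the place beside the yellow well (crop 553,160), and contact came at the expected height. On to the other three.

```bash
python3 - <<'E'
from h import *
for k in('red','blue','green'): job(k)
bot.move_ptp([600,-100,250],qs); shot(2); print(bot.read_state()['t'])
E
```

```text
red grip 41.72070122091534 20.000246156123467 16.0083 [ 463.7 -237.8   36.1]
lifted w 41.43705314626345
set z 39.39999999999998 -2.1848858859123075 7.390685328088539
t 23.5083 [470.5 272.2 149.2]
blue grip 41.412032088163656 20.000017866041162 27.4667 [ 470.9 -178.6   36.1]
lifted w 41.49905325046364
set z 39.39999999999998 -1.4823162869585307 9.286238336272795
t 34.1333 [464.9  80.7 149.2]
green grip 41.23088400925844 20.00026747235097 37.875 [ 457.5 -304.    36.2]
lifted w 41.353657893484666
set z 39.39999999999998 -1.207214155768722 8.450689928249416
t 45.175 [466.4 144.8 149.2]
46.4083
```

View pics/scene2.png

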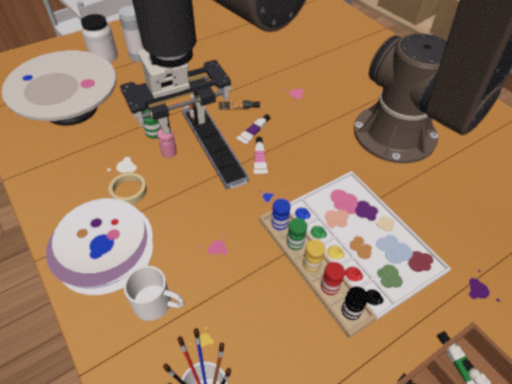

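View pics/top2.png

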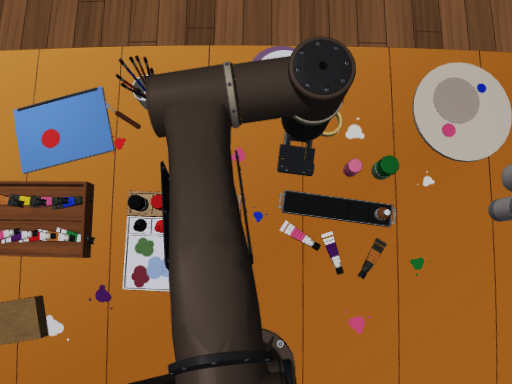

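The scene picture shows blue (281,213), green (297,233), yellow (314,256), red (333,277) and black (354,300). All are upright beside their own wells, and the amber bottle is still in the steel rack.

```bash
python3 -c "
from plant import bot
print(bot.close_job())"
```

```text
the job is handed in; nothing more can be done
None
```

I moved the yellow, red, blue and green jars to the wooden rack, each upright beside the well of its own colour, left the black jar in its place, and handed the job in at about 46 s.

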